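# Put the hand tools back on their shadow-tray outlines

## Task

Clear up the bench: put the two screwdrivers, the needle-nose pliers and the flush cutter back in the grey tray, each lying flat on the foam insert whose dark outline matches it in kind and size, tip over the outline's tip. Let go of everything, and do not shift the solder spool or the brass-wool tip cleaner.

Things in the scene. Friction and masses are not known exactly. Their poses are not given: they have to be found in the camera images.
- driver_cross: The larger screwdriver: stout dark grey handle 82 mm long, 22 mm wide, 24 mm high, thin shank with its axis 12 mm above the underside; 161 mm overall, 60 g. Origin: underside at the middle of its length; x points from handle to tip, y across, z up. The handle spans x = -79 to +3 mm; grasp it across y at x = -30 mm.
- driver_fine: The smaller, slimmer screwdriver: pale green handle 67 mm long, 14 mm wide, 15 mm high, thin shank; 131 mm overall, 60 g. Origin: underside at the middle of its length; x points from handle to tip, y across, z up. The handle spans x = -64 to +3 mm; grasp it across y at x = -30 mm.
- needle_pliers: Needle-nose pliers lying flat, long thin jaws, two black handles; 134 mm overall, 43 mm over the handles at the widest, 10 mm high, 85 g. Origin: underside at the middle of the length; x points from handles to jaw tip, y across, z up. Handles span x = -67 to +18 mm, jaws +19 to +67 mm, pivot at +17 mm; rigid. Grasp across y, over both handles, at x = -25 mm.
- flush_cutter: Flush cutter (side cutter) lying flat, short stubby jaws, two black handles; 112 mm overall, 43 mm over the handles at the widest, 10 mm high, 85 g. Origin: underside at the middle of the length; x points from handles to jaw tip, y across, z up. Handles span x = -56 to +29 mm, jaws +30 to +56 mm, pivot at +27 mm; rigid. Grasp across y, over both handles, at x = -15 mm.
- insert_driver_cross: Place of the larger screwdriver. Grey foam insert 192x84x6 mm fixed in the grey tray, top face 10 mm above the bench (rim 9 mm), with a flat dark outline: screwdriver 166 mm long, handle 28 wide. Origin: underside, on the centre line, 30 mm from the middle toward the handle end; x to the outline's tip, z up. The tool's origin belongs 30 mm along +x from here, y 0, 6 mm up.
- insert_driver_fine: Place of the smaller screwdriver. Grey foam insert 192x84x6 mm fixed in the grey tray, top face 10 mm above the bench (rim 9 mm), with a flat dark outline: screwdriver 136 mm long, handle 20 wide. Origin: underside, on the centre line, 30 mm from the middle toward the handle end; x to the outline's tip, z up. The tool's origin belongs 30 mm along +x from here, y 0, 6 mm up.
- insert_pliers: Place of the needle-nose pliers. Grey foam insert 192x84x6 mm fixed in the grey tray, top face 10 mm above the bench (rim 9 mm), with a flat dark outline: two handles, long jaws, 140 mm long. Origin: underside, on the centre line, 30 mm from the middle toward the handle end; x to the outline's tip, z up. The tool's origin belongs 30 mm along +x from here, y 0, 6 mm up.
- insert_cutter: Place of the flush cutter. Grey foam insert 192x84x6 mm fixed in the grey tray, top face 10 mm above the bench (rim 9 mm), with a flat dark outline: two handles, short jaws, 118 mm long. Origin: underside, on the centre line, 30 mm from the middle toward the handle end; x to the outline's tip, z up. The tool's origin belongs 30 mm along +x from here, y 0, 6 mm up.
- solder_spool: Bystander: solder spool standing on end, about 62 mm across, 76 mm high. Origin: centre of its underside. Leave it where it is.
- tip_cleaner: Bystander: round black cup of brass wool, 64 mm across, 37 mm high. Origin: centre of its underside. Leave it where it is.

How it is judged:
At the end, for the whole second after the job is handed in: Each of the four tools lies flat on its own insert, within 12 mm along and 12 mm across of the place where it covers its outline, turned within 0.2 rad of it, tip toward the outline's tip, released and at rest (x of driver_cross in the frame of insert_driver_cross between 0.018 and 0.042 m and y of driver_cross in the frame of insert_driver_cross between -0.012 and 0.012 m and x of insert_driver_cross in the frame of driver_cross below 0 m and angle between the x axis of driver_cross and the x axis of insert_driver_cross, either way round below 0.2 rad and z of driver_cross in the frame of insert_driver_cross below 0.012 m and angle between each of driver_cross, driver_fine, needle_pliers, flush_cutter's own z axis and vertical below 0.2 rad and linear speed of each of driver_cross, driver_fine, needle_pliers, flush_cutter below 0.01 m/s and angular speed of each of driver_cross, driver_fine, needle_pliers, flush_cutter below 0.1 rad/s and contact force between each of driver_cross, driver_fine, needle_pliers, flush_cutter and the fingers below 0.1 N and x of driver_fine in the frame of insert_driver_fine between 0.018 and 0.042 m and y of driver_fine in the frame of insert_driver_fine between -0.012 and 0.012 m and x of insert_driver_fine in the frame of driver_fine below 0 m and angle between the x axis of driver_fine and the x axis of insert_driver_fine, either way round below 0.2 rad and z of driver_fine in the frame of insert_driver_fine below 0.012 m and x of needle_pliers in the frame of insert_pliers between 0.018 and 0.042 m and y of needle_pliers in the frame of insert_pliers between -0.012 and 0.012 m and x of insert_pliers in the frame of needle_pliers below 0 m and angle between the x axis of needle_pliers and the x axis of insert_pliers, either way round below 0.2 rad and z of needle_pliers in the frame of insert_pliers below 0.012 m and x of flush_cutter in the frame of insert_cutter between 0.018 and 0.042 m and y of flush_cutter in the frame of insert_cutter between -0.012 and 0.012 m and x of insert_cutter in the frame of flush_cutter below 0 m and angle between the x axis of flush_cutter and the x axis of insert_cutter, either way round below 0.2 rad and z of flush_cutter in the frame of insert_cutter below 0.012 m); the robot touches nothing.
It fails at once if the solder spool is shifted more than 20 mm (distance of solder_spool from where it was at the start of the episode above 0.02 m).
It fails at once if the tip cleaner is shifted more than 20 mm (distance of tip_cleaner from where it was at the start of the episode above 0.02 m).
It also fails if it takes over 104 s, if anything falls off the work surface, if the arm or the gripper's body presses on something with over 40 N, if the wrist force passes 120 N, or if a joint passes its speed limit or range.

## Robot

A 7-joint arm with a two-finger parallel gripper is mounted at the origin on a cart in front of the work surface, level with it; the furniture and walls round the work are solid. World frame = base frame: x ahead of the robot, y to its left, z up, the work surface at z = 0. Lengths are in m, angles in rad, forces in N, time in s.
With the tool pointing down it reaches from about 0.4 to 0.875 m from the base axis. Payload 19.3 kg.
Tool frame: the origin (TCP) lies on the centre line of the jaws, within the pads' length; the fingertips stand 25 mm ahead of it and the grasp point (between the pads) lies 6 mm ahead of it (tips_ahead is the distance from the TCP to the fingertips, in m); z points along the fingers, y is the direction in which the jaws open and shut (so a half turn about z gives the same grasp; the last joint's range is limited). The gripper opens to 85 mm and grips with 20 to 120 N. Pads are 22 mm wide; open, the fingers measure 114 mm over their backs; the gripper's body (76 mm by 85 mm) begins 54 mm behind the grasp point. The pads swing forward as they close: fully open they stand 13 mm farther back than shut.
Start: joints at [-1.401, 0.521, -0.036, 1.599, 0.021, 1.021, -0.113], TCP at [0.148, 0.607, 0.256] pointing down, gripper open.
Joint ranges: [-2.91, 2.91], [-0.3, 2.13], [-1.5, 1.42], [0.17, 2.43], [-1.26, 4.41], [0.16, 1.93], [-2.52, 2.52]. Speed limits (rad/s): [1.89, 1.89, 2.39, 2.39, 3.01, 3.01, 3.01].

## Interface

Orientations are given as [roll, pitch, yaw] about the fixed x, y, z axes, in that order (R = Rz(yaw) Ry(pitch) Rx(roll)).
In Python, from workcell import observe, grab_frame, job_done, outline_of, tips_ahead gives the robot as it stands. The module is installed in compiled form; this text tells all that it offers.
- The arm moves only by the tool move_arm, never from a script. Its argument "motion" is a list of rows, each a list of 2 entries, a list of its own where there are three numbers: the shift along the world's x, y, z in mm, then the turn, a rotation vector about the world's x, y, z in rad. A call has 1 to 12 rows; each row is the pose to reach, as a shift and turn from the pose commanded when the call began; what a row does not reach only later rows make up. A row lasts 1/8 s, in which the tool goes at most 62.5 mm and 10.7 degrees, less where a joint would pass 70% of its speed; a pose out of reach is approached as far as the arm can. A call with a gripper value outside its range is refused whole. "jaw" is the finger opening in mm, from 0 to 85.4, set as the call begins (left out, the last holds). The fingers move at their own pace and stop on an object; "grip_force" is the grip in N (left out, the last holds). Time passes only in rows, so rows that repeat a pose let the fingers close. It gives the time, the measured TCP pose, the force and the opening at its end, in the units of the state.
- observe(): the state, without advancing time (a new reading comes with each control period).
- grab_frame(name): name is "scene" or "top"; returns a dict with "frame" (400x640x3 uint8, red, green, blue), "fx", "fy", "cx", "cy" (pixels), "T" (4x4, takes a point from camera to world coordinates). Camera axes: x right, y down, z forward; pixel columns grow to the right and rows downward; lengths in m; the calibration is good to about 2 mm. A picture is of the moment at which its call begins. There is no depth.
- job_done(): hands the job in, once; it reports no verdict.
Trained networks look in the newest picture that a camera, given by its name, has taken for a name from the list of things; names that differ only in an ending like _2 or _b are one class to them, and where a whole thing is asked for, a point or a joint stands for the part that bears it (a point fixed in the world has none). Each returns a list of dicts, best first, with "score" (0 to 1); they miss things now and then, are a little off and sometimes report something else, mostly with a low value. They report only what shows in the picture. A call takes as long as a camera call.
- outline_of(label, camera): "pixels" (400x640 bool, what is visible of it) and "pixel" ([column, row] in pixels, amid what is visible of it).
The state is a dict: "clock": time; "qpos": joint angles; "qd": joint speeds; "joint_efforts": joint torques, N m; "position": TCP position; "tool_rot": TCP orientation; "force": force on the tool from outside, world axes, zero at the start; "moment": the same for the moment, N m; "grip_width": finger opening in m.
Only numpy, scipy, OpenCV 4.12 (cv2) and the standard library are available. Lean on these libraries where they do the work, as an engineer would, in place of code of your own. Each camera call takes 0.05 s, during which the arm holds its last target.

## Working session

There is one attempt and no reset: what is moved stays moved. The work goes in short steps, Python scripts to look and compute and a tool call to move; the robot and the scene stay as the last step left them, time stands still between calls to the robot, and variables do not carry over. Pictures are saved under pics/ and viewed, and the job is handed in when it is done.

Besides the shell and the picture viewer there is one more tool, called as name(argument=value, ...) on one line, values as JSON. move_arm: Moves the arm, as the interface text tells. Its arguments: {"type":"object","properties":{"motion":{"type":"array"},"jaw":{"type":"number"},"grip_force":{"type":"number"}},"required":["motion"]}

```bash
mkdir -p pics
python3 - <<'E'
from workcell import *
import cv2
for n in ["scene","top"]:
    f=grab_frame(n); cv2.imwrite(f"pics/{n}0.png",f["frame"][:,:,::-1]); print(n,f["fx"],f["fy"],f["cx"],f["cy"]);print(f["T"].round(4))
print(observe())
E
```

```text
scene 427.6076289403784 427.6076289403784 321.9737610839779 198.5259778246221
[[ 0.7672 -0.4222  0.4828 -0.098 ]
 [-0.6414 -0.5142  0.5694 -0.6899]
 [ 0.0079 -0.7465 -0.6653  0.9296]
 [ 0.      0.      0.      1.    ]]
top 435.2665555630313 435.2665555630313 321.8230496240092 189.10169280672278
[[ 1.2000e-03 -9.9370e-01  1.1220e-01  3.6990e-01]
 [-9.9990e-01  4.0000e-04  1.4000e-02  5.6700e-02]
 [-1.3900e-02 -1.1220e-01 -9.9360e-01  1.6063e+00]
 [ 0.0000e+00  0.0000e+00  0.0000e+00  1.0000e+00]]
{'clock': 0.1, 'qpos': array([-1.4011745 ,  0.52194138, -0.03631281,  1.59993375,  0.02120099,
        1.0210798 , -0.1127913 ]), 'qd': array([ 4.30028539e-04, -3.16801426e-04, -7.45786451e-04,  1.32365879e-04,
       -7.08603573e-04, -9.69631178e-04,  1.19830781e-05]), 'joint_efforts': array([ 2.53490667e-03, -9.28484416e+01,  1.98295332e+00, -3.70529008e+01,
        1.79756305e-02,  5.26677279e-03,  3.52923587e-05]), 'position': array([0.14843194, 0.60684837, 0.25579773]), 'tool_rot': array([-3.14061822e+00,  7.51881651e-05,  2.90175612e+00]), 'force': array([-0.29108482,  0.39904659,  0.87829927]), 'moment': array([ 0.00195622, -0.01796641,  0.01267618]), 'grip_width': 0.0853723618491987}
```

View pics/scene0.png

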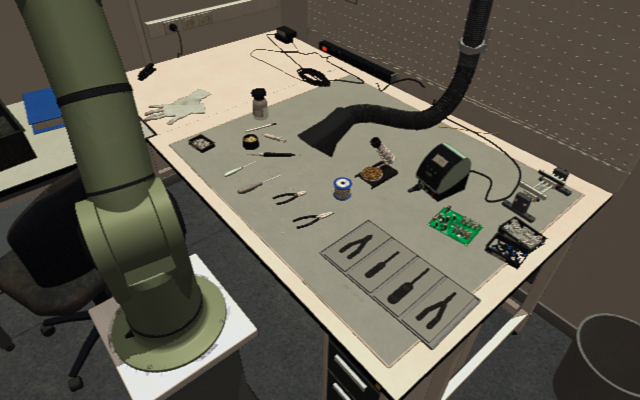

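View pics/top0.png

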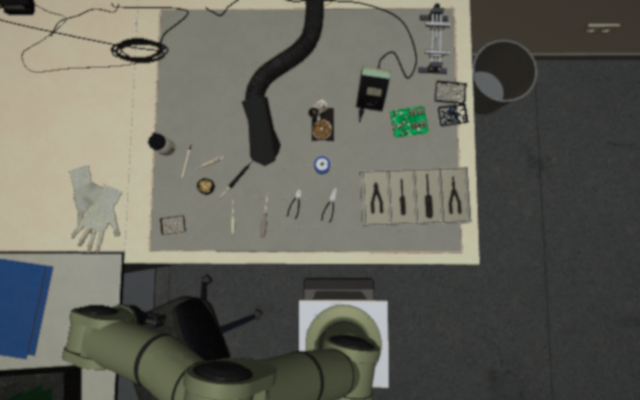

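Both views show the four tools in a row (top picture: 233,217; 265,215; 294,204; 330,204), the tray with four outlines on the right (columns 362–468), the spool at (322,165), and the tip cleaner somewhere between (205,186) and (322,128). Now for the networks.

```bash
cat > h.py <<'E'
from workcell import *
import numpy as np, cv2
def proj(f,P):
    T=f["T"];p=(np.asarray(P)-T[:3,3])@T[:3,:3]
    return np.array([f["fx"]*p[...,0]/p[...,2]+f["cx"],f["fy"]*p[...,1]/p[...,2]+f["cy"]]).T
def unproj(f,px,z):
    px=np.atleast_2d(px).astype(float)
    d=np.c_[(px[:,0]-f["cx"])/f["fx"],(px[:,1]-f["cy"])/f["fy"],np.ones(len(px))]@f["T"][:3,:3].T
    o=f["T"][:3,3]; return o+d*((z-o[2])/d[:,2])[:,None]
H=dict(driver_cross=.012,driver_fine=.0075,needle_pliers=.006,flush_cutter=.006,insert_driver_cross=.01,insert_driver_fine=.01,insert_pliers=.01,insert_cutter=.01,solder_spool=.038,tip_cleaner=.02)
def axis(P):
    m=P[:,:2].mean(0);q=P[:,:2]-m;w,v=np.linalg.eigh(q.T@q);a=v[:,1];t=q@a;s=q@v[:,0]
    return m,a,(t.min(),t.max()),(s.min(),s.max())
def look(label,cam,f,dz=0):
    r=outline_of(label,cam)
    out=[]
    for d in r[:2]:
        ys,xs=np.nonzero(d["pixels"])
        if len(xs)<4: continue
        P=unproj(f,np.c_[xs,ys],H[label]+dz)
        m,a,t,s=axis(P)
        mid=m+a*(t[0]+t[1])/2
        print(cam,label,"%.2f"%d["score"],np.round(d["pixel"]),"n",len(xs),"mean",m.round(3),"mid",mid.round(4),"yaw %.3f"%np.arctan2(a[1],a[0]),"len %.3f wid %.3f skew %.3f"%(t[1]-t[0],s[1]-s[0],(t[0]+t[1])/2))
        out.append((d,m,a,mid))
    if not out: print(cam,label,"none")
    return out
E
python3 - <<'E'
from h import *
for c in ["top","scene"]:
    f=grab_frame(c)
    for l in H: look(l,c,f)
print(observe()["clock"])
E
```

```text
top driver_cross 0.72 [262. 226.] n 158 mean [0.416 0.295] mid [0.4177 0.295 ] yaw 3.035 len 0.089 wid 0.027 skew -0.002
top driver_fine none
top needle_pliers 0.45 [331. 207.] n 197 mean [0.49  0.051] mid [0.4915 0.0506] yaw 2.783 len 0.125 wid 0.043 skew -0.002
top flush_cutter 0.70 [296. 198.] n 83 mean [0.516 0.174] mid [0.5134 0.175 ] yaw 2.736 len 0.064 wid 0.032 skew 0.002
top insert_driver_cross 0.68 [427. 194.] n 1245 mean [ 0.524 -0.308] mid [ 0.5255 -0.3082] yaw -3.099 len 0.196 wid 0.090 skew -0.002
top insert_driver_fine 0.92 [404. 196.] n 1172 mean [ 0.52  -0.213] mid [ 0.5196 -0.2128] yaw -3.117 len 0.188 wid 0.089 skew 0.001
top insert_driver_fine 0.42 [331. 202.] n 129 mean [0.503 0.047] mid [0.5056 0.046 ] yaw 2.867 len 0.093 wid 0.036 skew -0.003
top insert_pliers 0.77 [455. 198.] n 1134 mean [ 0.524 -0.404] mid [ 0.5256 -0.404 ] yaw -3.090 len 0.188 wid 0.084 skew -0.001
top insert_pliers 0.39 [376. 198.] n 1187 mean [ 0.517 -0.119] mid [ 0.518  -0.1191] yaw -3.111 len 0.192 wid 0.084 skew -0.001
top insert_cutter 0.71 [377. 200.] n 1148 mean [ 0.517 -0.118] mid [
[... 993 characters left out ...]
19] mid [ 0.5228 -0.2187] yaw -3.092 len 0.194 wid 0.088 skew -0.005
scene insert_pliers 0.80 [439. 311.] n 2167 mean [ 0.526 -0.407] mid [ 0.5292 -0.4073] yaw -3.108 len 0.193 wid 0.084 skew -0.004
scene insert_cutter 0.75 [355. 246.] n 1463 mean [ 0.515 -0.125] mid [ 0.5202 -0.1244] yaw -3.108 len 0.192 wid 0.089 skew -0.005
scene insert_cutter 0.45 [232. 175.] n 73 mean [0.416 0.403] mid [0.4185 0.4034] yaw -3.075 len 0.064 wid 0.024 skew -0.002
scene solder_spool 0.75 [341. 188.] n 356 mean [0.63  0.072] mid [0.63   0.0719] yaw 0.811 len 0.115 wid 0.056 skew -0.000
scene tip_cleaner 0.58 [251. 140.] n 228 mean [0.56  0.507] mid [0.5601 0.5082] yaw 1.145 len 0.106 wid 0.061 skew 0.001
1.2
```

Run:
```python
import cv2
im=cv2.imread("pics/top0.png");cv2.imwrite("pics/top0z.png",cv2.resize(im[140:250,190:480],None,fx=2.75,fy=2.75,interpolation=cv2.INTER_CUBIC))
im=cv2.imread("pics/scene0.png");cv2.imwrite("pics/scene0z.png",cv2.resize(im[110:350,180:500],None,fx=2.5,fy=2.5,interpolation=cv2.INTER_CUBIC))
```

```text
(no output)
```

View pics/top0z.png

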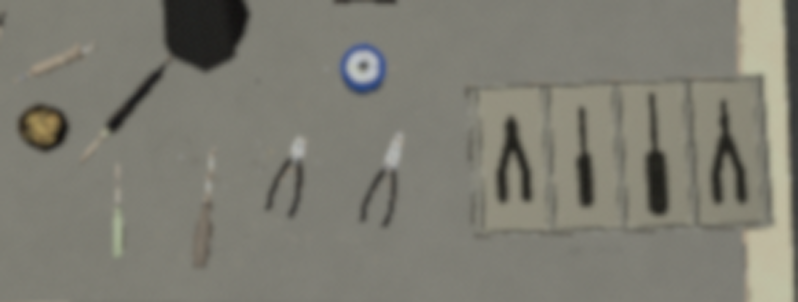

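View pics/scene0z.png

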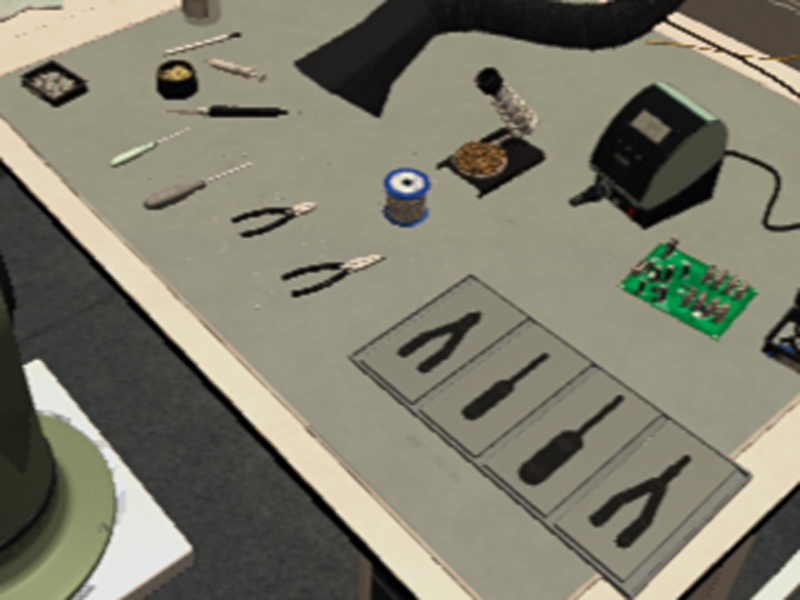

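The networks agree with the picture. From left to right, the outlines are cutter, small driver, large driver and pliers, all with their tips toward +x. Next I'll get closer crops to measure the tools' ends.

Run:
```python
import cv2
im=cv2.imread("pics/top0.png");cv2.imwrite("pics/a.png",cv2.resize(im[180:245,220:350],None,fx=6,fy=6,interpolation=cv2.INTER_CUBIC))
im=cv2.imread("pics/scene0.png");cv2.imwrite("pics/b.png",cv2.resize(im[155:235,220:340],None,fx=6.5,fy=6.5,interpolation=cv2.INTER_CUBIC))
```

```text
(no output)
```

View pics/a.png

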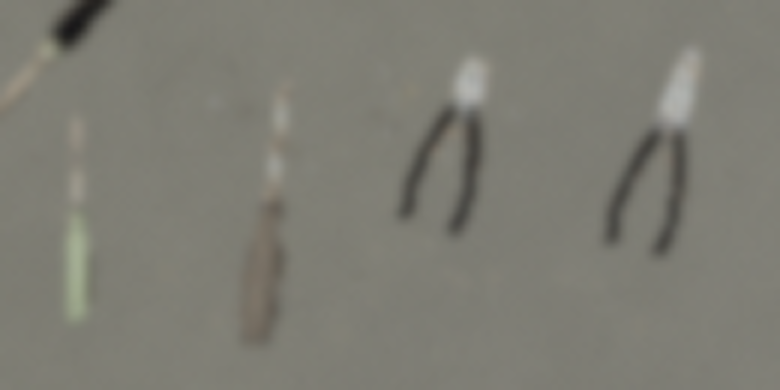

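View pics/b.png

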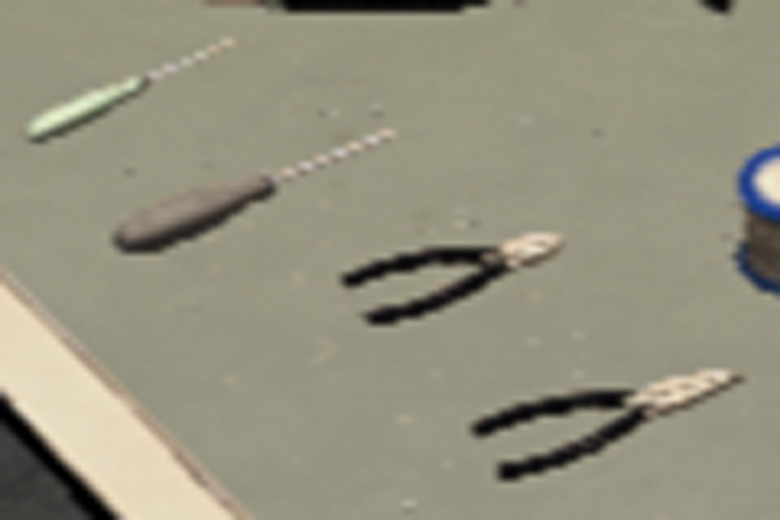

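Run:
```python
from h import *
C={"top":(grab_frame("top"),220,180,6),"scene":(grab_frame("scene"),220,155,6.5)}
D={"driver_cross":dict(h=.012,L=.161,top=([(256,342)],(288,85)),scene=([(117,238)],(392,133))),
"driver_fine":dict(h=.0075,L=.131,top=([(76,320)],(76,115)),scene=([(30,133)],(235,40))),
"flush_cutter":dict(h=.006,L=.112,top=([(404,217),(455,233)],(476,58)),scene=([(347,282),(370,318)],(562,238))),
"needle_pliers":dict(h=.006,L=.134,top=([(612,242),(660,252)],(694,47)),scene=([(478,431),(503,473)],(741,377)))}
for n,d in D.items():
  for c in ("top","scene"):
    f,u0,v0,k=C[c]
    e=np.mean(d[c][0],axis=0);t=np.array(d[c][1])
    px=np.array([e,t])/k+[u0,v0]-.4
    P=unproj(f,px,d["h"])[:,:2]; a=P[1]-P[0]
    print(n,c,"end",P[0].round(4),"tip",P[1].round(4),"mid",P.mean(0).round(4),"len %.3f yaw %.3f"%(np.hypot(*a),np.arctan2(a[1],a[0])), d["L"])
```

```text
driver_cross top end [0.3755 0.2963] tip [0.5326 0.2792] mid [0.4541 0.2877] len 0.158 yaw -0.108 0.161
driver_cross scene end [0.3771 0.2987] tip [0.534  0.2799] mid [0.4555 0.2893] len 0.158 yaw -0.119 0.161
driver_fine top end [0.3888 0.4074] tip [0.5145 0.4104] mid [0.4516 0.4089] len 0.126 yaw 0.024 0.131
driver_fine scene end [0.3889 0.4061] tip [0.5182 0.4065] mid [0.4535 0.4063] len 0.129 yaw 0.003 0.131
flush_cutter top end [0.447  0.1918] tip [0.5499 0.164 ] mid [0.4984 0.1779] len 0.107 yaw -0.264 0.112
flush_cutter scene end [0.4477 0.1888] tip [0.5549 0.1618] mid [0.5013 0.1753] len 0.111 yaw -0.247 0.112
needle_pliers top end [0.4336 0.0653] tip [0.5567 0.0295] mid [0.4951 0.0474] len 0.128 yaw -0.282 0.134
needle_pliers scene end [0.434  0.0627] tip [0.5579 0.0266] mid [0.496  0.0446] len 0.129 yaw -0.283 0.134
```

Poses from the two cameras agree to about 3 mm. I'll start with the small driver.

move_arm(motion=[[[275,-200,-130],[0,0,0.25]],[[275,-200,-130],[0,0,0.25]],[[275,-200,-130],[0,0,0.25]],[[275,-200,-130],[0,0,0.25]],[[275,-200,-130],[0,0,0.25]],[[275,-200,-130],[0,0,0.25]],[[275,-200,-130],[0,0,0.25]],[[275,-200,-130],[0,0,0.25]],[[275,-200,-130],[0,0,0.25]],[[275,-200,-130],[0,0,0.25]]], jaw=45)

```text
clock: 3.05
position: [0.4228, 0.4079, 0.1267]
tool_rot: [3.141, 0.0, -3.13]
force: [-0.2, 0.5, 0.2]
grip_width: 0.045
```

move_arm(motion=[[[0,0,-50],[0,0,0]],[[0,0,-80],[0,0,0]],[[0,0,-98],[0,0,0]],[[0,0,-98],[0,0,0]],[[0,0,-98],[0,0,0]]])

```text
clock: 3.68
position: [0.4238, 0.4077, 0.0294]
tool_rot: [3.141, 0.001, -3.131]
force: [-0.0, 0.3, -0.2]
grip_width: 0.0454
```

move_arm(motion=[[[0,0,0],[0,0,0]],[[0,0,0],[0,0,0]],[[0,0,0],[0,0,0]],[[0,0,0],[0,0,0]],[[0,0,0],[0,0,0]],[[0,0,0],[0,0,0]]], jaw=0, grip_force=40)

```text
clock: 4.42
position: [0.4238, 0.4074, 0.0292]
tool_rot: [3.141, 0.001, -3.132]
force: [-0.2, -0.7, 10.6]
grip_width: 0.0124
```

move_arm(motion=[[[0,0,20],[0,0,0]],[[0,0,60],[0,0,0]],[[0,0,90],[0,0,0]],[[0,0,90],[0,0,0]],[[0,0,90],[0,0,0]]])

```text
clock: 5.05
position: [0.4234, 0.407, 0.1187]
tool_rot: [3.141, 0.0, -3.131]
force: [0.2, -0.8, -0.7]
grip_width: 0.0123
```

Run:
```python
from h import *
f=grab_frame("scene");cv2.imwrite("pics/c.png",cv2.resize(f["frame"][80:280,120:400,::-1],None,fx=2.8,fy=2.8,interpolation=cv2.INTER_CUBIC))
print(observe()["position"],observe()["grip_width"])
```

```text
[0.42324641 0.40685358 0.11812546] 0.01283523826258015
```

View pics/c.png

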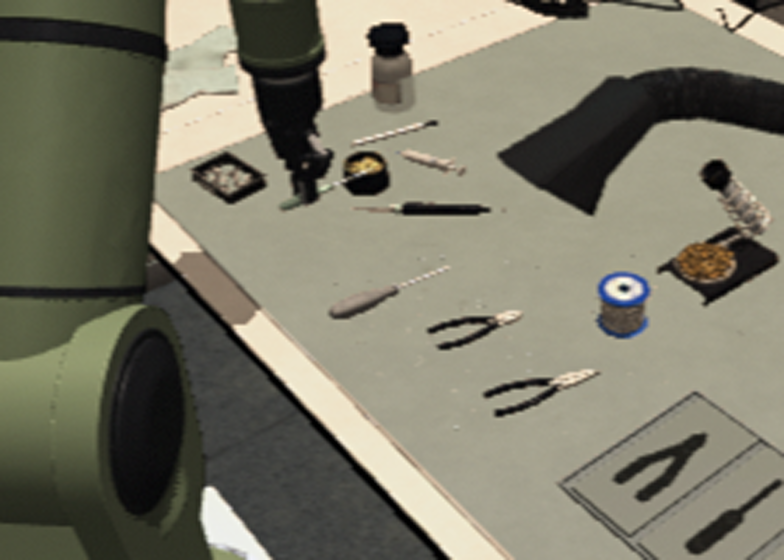

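The small driver hangs level in the jaws (at about 310,195 in the crop). I'll carry it to its outline.

move_arm(motion=[[[5,-30,0],[0,0,0.005]],[[10,-75,0],[0,0,0.01]],[[15,-130,0],[0,0,0.01]],[[20,-190,0],[0,0,0.01]],[[25,-250,0],[0,0,0.02]],[[35,-310,0],[0,0,0.02]],[[40,-370,0],[0,0,0.02]],[[50,-430,0],[0,0,0.03]],[[55,-490,0],[0,0,0.03]],[[60,-545,0],[0,0,0.03]],[[65,-590,0],[0,0,0.03]],[[70,-625,0],[0,0,0.03]]])

```text
clock: 6.6
position: [0.4928, -0.2199, 0.1176]
tool_rot: [3.141, -0.001, -3.103]
force: [0.0, 0.5, -1.3]
grip_width: 0.0127
```

move_arm(motion=[[[0,0,-20],[0,0,0]],[[0,0,-40],[0,0,0]],[[0,0,-60],[0,0,0]],[[0,0,-60],[0,0,0]],[[0,0,-60],[0,0,0]]])

```text
clock: 7.22
position: [0.4935, -0.2179, 0.0586]
tool_rot: [3.142, -0.0, -3.101]
force: [-0.2, -0.2, 0.2]
grip_width: 0.0125
```

Run:
```python
from h import *
f=grab_frame("scene");cv2.imwrite("pics/d.png",cv2.resize(f["frame"][200:360,280:500,::-1],None,fx=3.5,fy=3.5,interpolation=cv2.INTER_CUBIC))
print(observe()["position"],observe()["tool_rot"],observe()["force"])
```

```text
[ 0.49367845 -0.21796988  0.05884102] [-3.14137140e+00  4.38445724e-04 -3.10138502e+00] [-0.65968784 -0.698046   -0.43390819]
```

View pics/d.png

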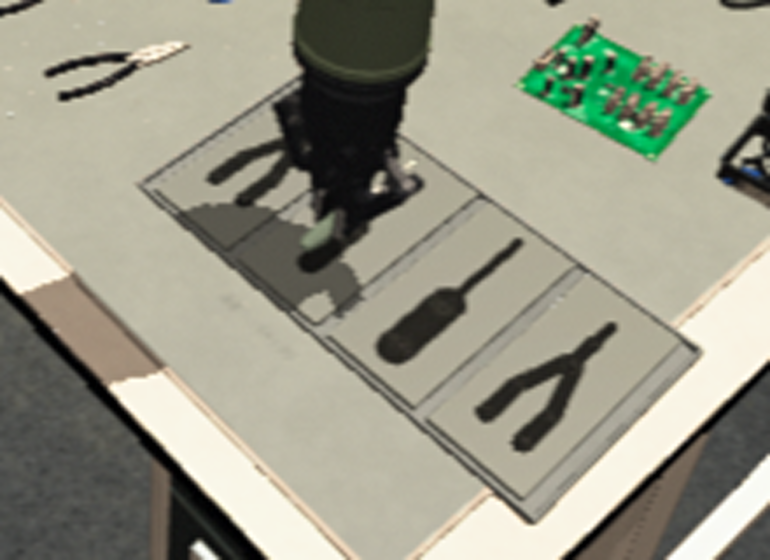

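The handle is directly over the outline, about 20 mm up. I'll lower it and let go.

move_arm(motion=[[[0,0,-10],[0,0,0]],[[0,0,-18],[0,0,0]],[[0,0,-19],[0,0,0]],[[0,0,-19],[0,0,0]]])

```text
clock: 7.78
position: [0.4934, -0.2179, 0.0392]
tool_rot: [-3.142, -0.0, -3.101]
force: [-1.3, 0.3, 8.8]
grip_width: 0.0124
```

move_arm(motion=[[[0,0,0],[0,0,0]],[[0,0,0],[0,0,0]],[[0,0,0],[0,0,0]],[[0,0,0],[0,0,0]]], jaw=40)

```text
clock: 8.28
position: [0.4935, -0.2179, 0.0392]
tool_rot: [-3.142, -0.0, -3.101]
force: [-0.1, -0.8, -0.4]
grip_width: 0.0396
```

move_arm(motion=[[[0,0,25],[0,0,0]],[[0,0,60],[0,0,0]],[[0,0,100],[0,0,0]],[[-10,50,100],[0,0,0]],[[-20,100,100],[0,0,-0.05]],[[-30,160,100],[0,0,-0.1]],[[-40,220,100],[0,0,-0.1]],[[-50,280,100],[0,0,-0.15]],[[-60,340,100],[0,0,-0.15]],[[-65,400,100],[0,0,-0.15]],[[-70,455,100],[0,0,-0.15]],[[-69,510,100],[0,0,-0.15]]], jaw=50)

```text
clock: 9.78
position: [0.4238, 0.294, 0.1394]
tool_rot: [-3.142, 0.0, 3.032]
force: [1.2, -0.4, 0.2]
grip_width: 0.0496
```

Run:
```python
from h import *
for c in ("scene","top"):
    f=grab_frame(c); look("driver_fine",c,f,.01)
    cv2.imwrite("pics/e_%s.png"%c,cv2.resize(f["frame"][150:350,220:500,::-1],None,fx=2.8,fy=2.8,interpolation=cv2.INTER_CUBIC))
```

```text
scene driver_fine 0.51 [370. 272.] n 110 mean [ 0.483 -0.216] mid [ 0.4861 -0.2154] yaw -3.107 len 0.061 wid 0.021 skew -0.003
top driver_fine 0.43 [402. 203.] n 60 mean [ 0.485 -0.215] mid [ 0.4889 -0.2146] yaw -3.100 len 0.062 wid 0.013 skew -0.004
```

View pics/e_scene.png

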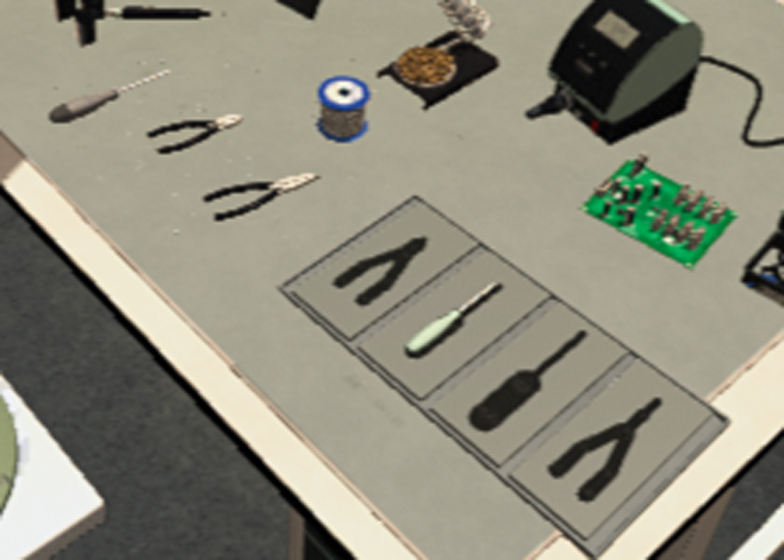

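The small driver covers its outline (handle at about 435,330). The large driver is next, with the arm already above it.

move_arm(motion=[[[1,-2,-50],[0,0,0]],[[1,-2,-95],[0,0,0]],[[1,-2,-107],[0,0,0]],[[1,-2,-107],[0,0,0]],[[1,-2,-107],[0,0,0]]])

```text
clock: 10.6
position: [0.4262, 0.2903, 0.0338]
tool_rot: [3.14, 0.001, 3.031]
force: [-0.4, 0.3, 0.7]
grip_width: 0.0498
```

move_arm(motion=[[[0,0,0],[0,0,0]],[[0,0,0],[0,0,0]],[[0,0,0],[0,0,0]],[[0,0,0],[0,0,0]],[[0,0,0],[0,0,0]],[[0,0,0],[0,0,0]]], jaw=0)

```text
clock: 11.35
position: [0.4259, 0.2904, 0.0333]
tool_rot: [3.141, 0.001, 3.032]
force: [-2.1, -1.8, 13.8]
grip_width: 0.0212
```

move_arm(motion=[[[0,0,20],[0,0,0]],[[0,0,60],[0,0,0]],[[0,0,90],[0,0,0]],[[0,0,90],[0,0,0]],[[0,0,90],[0,0,0]]])

```text
clock: 11.98
position: [0.4253, 0.29, 0.1222]
tool_rot: [-3.142, 0.0, 3.032]
force: [0.1, -0.6, -0.2]
grip_width: 0.0208
```

move_arm(motion=[[[5,-30,0],[0,0,0.01]],[[10,-75,0],[0,0,0.02]],[[15,-130,0],[0,0,0.03]],[[20,-190,0],[0,0,0.05]],[[25,-245,0],[0,0,0.07]],[[35,-305,0],[0,0,0.08]],[[40,-360,0],[0,0,0.1]],[[50,-420,0],[0,0,0.12]],[[55,-475,0],[0,0,0.13]],[[60,-530,0],[0,0,0.14]],[[66,-570,0],[0,0,0.15]],[[72,-602,0],[0,0,0.152]]])

```text
clock: 13.48
position: [0.4967, -0.3136, 0.121]
tool_rot: [3.141, -0.002, -3.101]
force: [-0.3, 1.4, 0.3]
grip_width: 0.0212
```

move_arm(motion=[[[0,0,-20],[0,0,0]],[[0,0,-40],[0,0,0]],[[0,0,-60],[0,0,0]],[[0,0,-60],[0,0,0]],[[0,0,-60],[0,0,0]]])

```text
clock: 14.1
position: [0.4976, -0.3119, 0.0625]
tool_rot: [-3.141, 0.0, -3.099]
force: [-0.0, -0.1, -0.6]
grip_width: 0.0212
```

Run:
```python
from h import *
f=grab_frame("scene");cv2.imwrite("pics/f.png",cv2.resize(f["frame"][200:360,280:500,::-1],None,fx=3.5,fy=3.5,interpolation=cv2.INTER_CUBIC))
print(observe()["position"],observe()["tool_rot"],observe()["force"])
```

```text
[ 0.49779904 -0.31199219  0.06284112] [-3.14118163e+00  6.38141037e-04 -3.09934621e+00] [-0.01054371 -0.56828551 -0.17967675]
```

View pics/f.png

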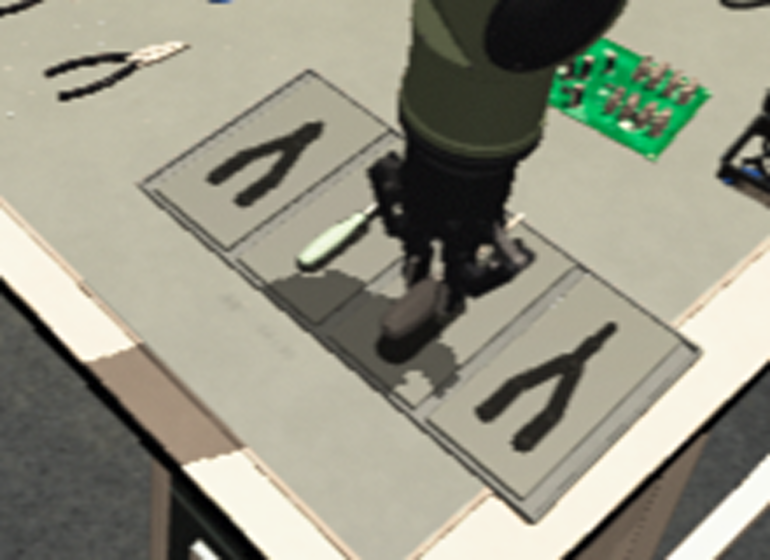

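The handle is over its outline (410,310). I'll set it down, then head for the cutter.

move_arm(motion=[[[0,0,-10],[0,0,0]],[[0,0,-18],[0,0,0]],[[0,0,-19],[0,0,0]],[[0,0,-19],[0,0,0]]])

```text
clock: 14.65
position: [0.4974, -0.3119, 0.0432]
tool_rot: [-3.142, -0.0, -3.099]
force: [-1.6, 0.6, 5.4]
grip_width: 0.0211
```

move_arm(motion=[[[0,0,0],[0,0,0]],[[0,0,0],[0,0,0]],[[0,0,0],[0,0,0]],[[0,0,0],[0,0,0]]], jaw=42)

```text
clock: 15.15
position: [0.4974, -0.3119, 0.0432]
tool_rot: [-3.142, -0.0, -3.099]
force: [-0.6, 0.7, -0.3]
grip_width: 0.0421
```

move_arm(motion=[[[0,0,25],[0,0,0]],[[0,0,60],[0,0,0]],[[0,0,100],[0,0,0]],[[0,50,100],[0,0,0]],[[-3,100,100],[0,0,-0.05]],[[-5,160,100],[0,0,-0.1]],[[-7,220,100],[0,0,-0.2]],[[-9,280,100],[0,0,-0.25]],[[-10,340,100],[0,0,-0.297]],[[-12,400,100],[0,0,-0.297]],[[-12,455,100],[0,0,-0.297]],[[-12,492,100],[0,0,-0.297]]])

```text
clock: 16.65
position: [0.4851, 0.1829, 0.1434]
tool_rot: [3.141, 0.0, 2.889]
force: [1.1, 0.3, -0.0]
grip_width: 0.0421
```

Run:
```python
from h import *
for c in ("scene","top"):
    f=grab_frame(c); look("driver_cross",c,f,.01)
    cv2.imwrite("pics/g_%s.png"%c,cv2.resize(f["frame"][150:350,220:500,::-1],None,fx=2.8,fy=2.8,interpolation=cv2.INTER_CUBIC))
print(observe()["position"],observe()["tool_rot"])
```

```text
scene driver_cross 0.54 [401. 284.] n 296 mean [ 0.5  -0.31] mid [ 0.5244 -0.3085] yaw -3.095 len 0.160 wid 0.027 skew -0.025
top driver_cross 0.58 [428. 207.] n 112 mean [ 0.479 -0.308] mid [ 0.485  -0.3082] yaw -3.101 len 0.076 wid 0.026 skew -0.006
[0.48524737 0.18027559 0.14320474] [-3.14129086e+00 -1.01407078e-04  2.88790407e+00]
```

View pics/g_scene.png

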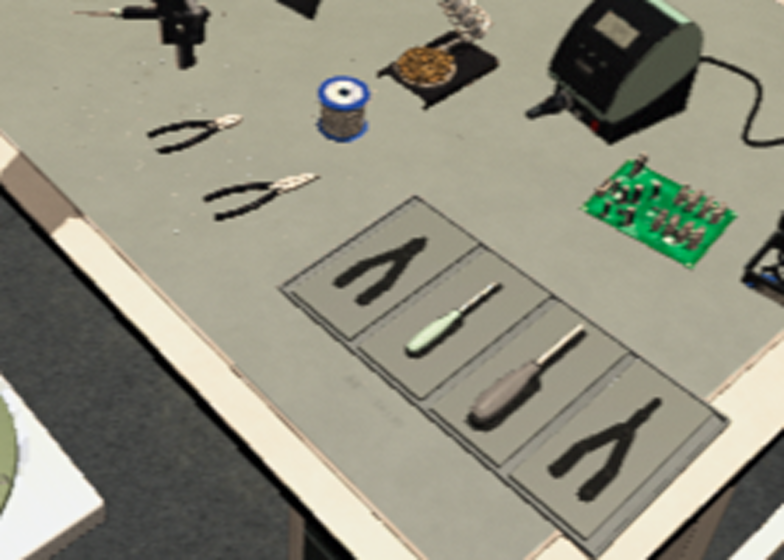

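The large driver covers its outline (510,390). Next I'll lower for the cutter with the jaws at 65 mm.

move_arm(motion=[[[0,0,-50],[0,0,0]],[[0,0,-95],[0,0,0]],[[0,0,-115],[0,0,0]],[[0,0,-118],[0,0,0]],[[0,0,-118],[0,0,0]],[[0,0,-118],[0,0,0]]], jaw=65)

```text
clock: 17.6
position: [0.4861, 0.18, 0.0264]
tool_rot: [3.141, 0.001, 2.886]
force: [0.3, 0.4, 0.1]
grip_width: 0.0649
```

move_arm(motion=[[[0,0,0],[0,0,0]],[[0,0,0],[0,0,0]],[[0,0,0],[0,0,0]],[[0,0,0],[0,0,0]],[[0,0,0],[0,0,0]],[[0,0,0],[0,0,0]]], jaw=0)

```text
clock: 18.35
position: [0.4858, 0.1801, 0.0262]
tool_rot: [3.141, 0.001, 2.887]
force: [-1.6, -1.4, 15.4]
grip_width: 0.0392
```

move_arm(motion=[[[0,0,15],[0,0,0]],[[0,0,50],[0,0,0]],[[0,0,90],[0,0,0]],[[0,0,90],[0,0,0]],[[0,0,90],[0,0,0]]])

```text
clock: 18.98
position: [0.4854, 0.18, 0.1155]
tool_rot: [3.141, 0.0, 2.887]
force: [0.8, -0.4, -0.5]
grip_width: 0.0393
```

Run:
```python
from h import *
f=grab_frame("scene");cv2.imwrite("pics/i.png",cv2.resize(f["frame"][100:300,180:460,::-1],None,fx=2.8,fy=2.8,interpolation=cv2.INTER_CUBIC))
print(observe()["position"],observe()["tool_rot"],observe()["force"],observe()["grip_width"])
```

```text
[0.48514652 0.17998106 0.11497314] [-3.14116326e+00 -4.77565647e-04  2.88685259e+00] [-0.08685593  0.19618028 -0.730047  ] 0.039113061458217926
```

View pics/i.png

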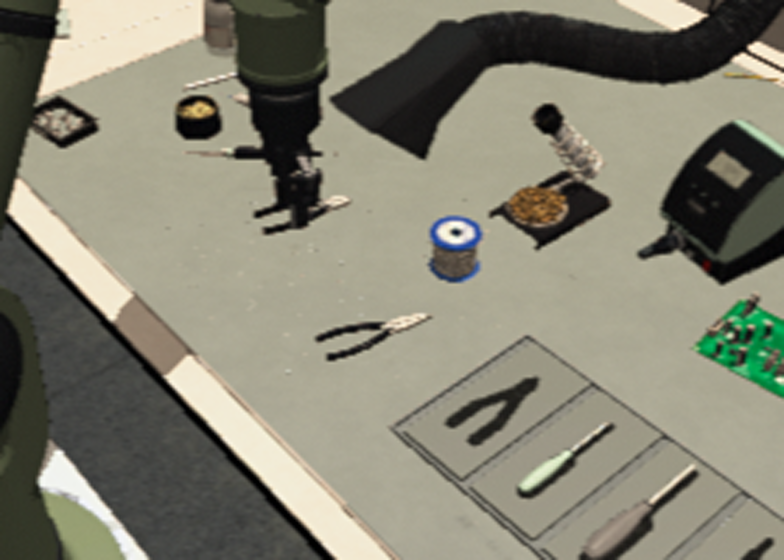

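The cutter is held level (300,215). I'll carry it to the left outline.

move_arm(motion=[[[2,-30,0],[0,0,0.02]],[[5,-75,0],[0,0,0.07]],[[9,-130,0],[0,0,0.15]],[[13,-190,0],[0,0,0.22]],[[16,-245,0],[0,0,0.28]],[[20,-285,0],[0,0,0.297]],[[20,-302,0],[0,0,0.297]],[[20,-302,-25],[0,0,0.297]],[[20,-302,-50],[0,0,0.297]],[[20,-302,-60],[0,0,0.297]],[[20,-302,-60],[0,0,0.297]],[[20,-302,-60],[0,0,0.297]]])

```text
clock: 20.52
position: [0.5058, -0.1217, 0.0559]
tool_rot: [-3.141, 0.001, -3.099]
force: [0.4, 0.5, -1.6]
grip_width: 0.0386
```

Run:
```python
from h import *
f=grab_frame("scene");cv2.imwrite("pics/j.png",cv2.resize(f["frame"][170:330,280:500,::-1],None,fx=3.5,fy=3.5,interpolation=cv2.INTER_CUBIC))
print(observe()["position"],observe()["tool_rot"],observe()["force"],observe()["grip_width"])
```

```text
[ 0.50586755 -0.12182829  0.05602909] [-3.14135490e+00  9.90495499e-04 -3.09928271e+00] [ 0.2421924   0.35076648 -1.26561162] 0.03893587110721016
```

View pics/j.png

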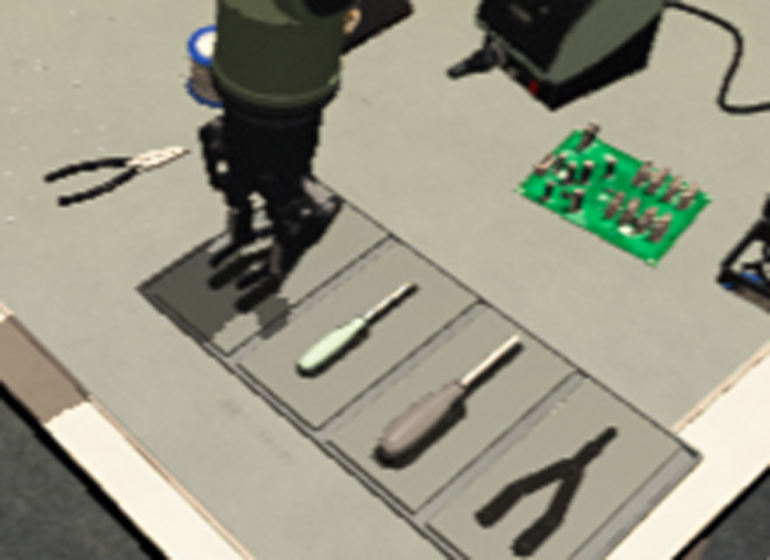

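It's aligned above the cutter outline. I'll release it, then move to the pliers.

move_arm(motion=[[[0,0,-10],[0,0,0]],[[0,0,-18],[0,0,0]],[[0,0,-19],[0,0,0]],[[0,0,-19],[0,0,0]]])

```text
clock: 21.08
position: [0.5054, -0.1219, 0.0362]
tool_rot: [-3.141, -0.0, -3.099]
force: [-1.5, -1.0, 10.3]
grip_width: 0.0388
```

move_arm(motion=[[[0,0,0],[0,0,0]],[[0,0,0],[0,0,0]],[[0,0,0],[0,0,0]],[[0,0,0],[0,0,0]]], jaw=58)

```text
clock: 21.58
position: [0.5055, -0.1219, 0.0362]
tool_rot: [3.142, -0.0, -3.099]
force: [0.2, -0.8, 0.1]
grip_width: 0.0579
```

move_arm(motion=[[[0,0,25],[0,0,0]],[[0,0,60],[0,0,0]],[[0,0,100],[0,0,0]],[[-8,30,100],[0,0,-0.05]],[[-16,80,100],[0,0,-0.15]],[[-26,130,100],[0,0,-0.25]],[[-34,165,100],[0,0,-0.325]],[[-34,175,100],[0,0,-0.325]],[[-34,175,100],[0,0,-0.325]],[[-34,175,100],[0,0,-0.325]]])

```text
clock: 22.82
position: [0.4717, 0.0518, 0.1362]
tool_rot: [-3.141, 0.0, 2.858]
force: [-0.7, 0.5, -0.1]
grip_width: 0.058
```

Run:
```python
from h import *
for c in ("scene","top"):
    f=grab_frame(c); look("flush_cutter",c,f,.01)
    cv2.imwrite("pics/k_%s.png"%c,cv2.resize(f["frame"][150:350,220:500,::-1],None,fx=2.8,fy=2.8,interpolation=cv2.INTER_CUBIC))
print(observe()["position"],observe()["tool_rot"])
```

```text
scene flush_cutter 0.58 [251. 140.] n 238 mean [0.561 0.511] mid [0.562 0.513] yaw 1.104 len 0.107 wid 0.062 skew 0.002
scene flush_cutter 0.47 [362. 242.] n 272 mean [ 0.52  -0.121] mid [ 0.5226 -0.1206] yaw -3.123 len 0.108 wid 0.046 skew -0.002
top flush_cutter none
[0.47156424 0.05229323 0.13624731] [-3.14144764e+00 -3.83417013e-05  2.85757824e+00]
```

View pics/k_scene.png

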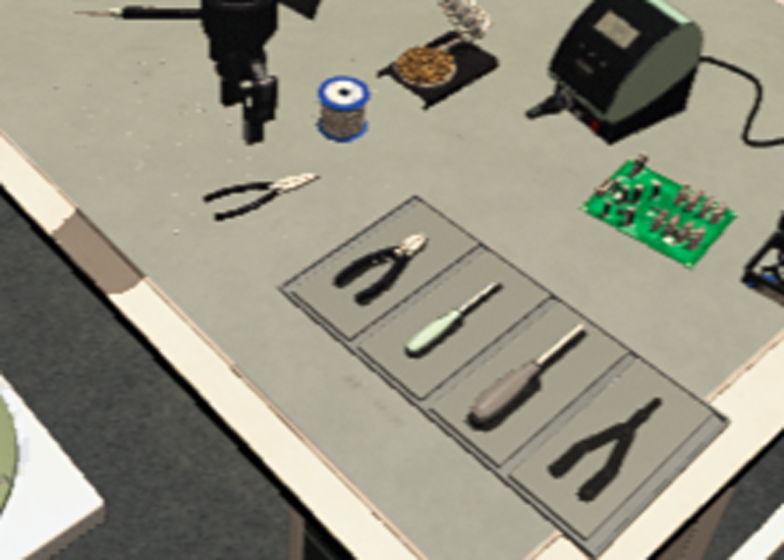

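The cutter covers its outline. The pliers are last.

move_arm(motion=[[[0,0,-50],[0,0,0]],[[0,0,-90],[0,0,0]],[[0,0,-110],[0,0,0]],[[0,0,-111],[0,0,0]],[[0,0,-111],[0,0,0]],[[0,0,-111],[0,0,0]]], jaw=65)

```text
clock: 23.78
position: [0.4721, 0.0531, 0.0263]
tool_rot: [3.141, 0.001, 2.858]
force: [0.5, -0.0, -0.3]
grip_width: 0.0648
```

move_arm(motion=[[[0,0,0],[0,0,0]],[[0,0,0],[0,0,0]],[[0,0,0],[0,0,0]],[[0,0,0],[0,0,0]],[[0,0,0],[0,0,0]],[[0,0,0],[0,0,0]]], jaw=0)

```text
clock: 24.52
position: [0.4718, 0.0531, 0.0261]
tool_rot: [3.141, 0.001, 2.859]
force: [-1.9, -1.1, 17.1]
grip_width: 0.0393
```

move_arm(motion=[[[0,0,15],[0,0,0]],[[0,0,50],[0,0,0]],[[0,0,90],[0,0,0]],[[0,0,90],[0,0,0]],[[0,0,90],[0,0,0]]])

```text
clock: 25.15
position: [0.4714, 0.053, 0.1156]
tool_rot: [3.141, 0.0, 2.859]
force: [0.0, -0.1, -1.2]
grip_width: 0.0391
```

Run:
```python
from h import *
f=grab_frame("scene");cv2.imwrite("pics/l.png",cv2.resize(f["frame"][100:300,180:460,::-1],None,fx=2.8,fy=2.8,interpolation=cv2.INTER_CUBIC))
print(observe()["position"],observe()["tool_rot"],observe()["force"],observe()["grip_width"])
```

```text
[0.47110423 0.05301105 0.11508731] [-3.14129822e+00 -5.27623896e-04  2.85872593e+00] [ 0.37576991 -0.66815587 -1.32917824] 0.039116728504625116
```

View pics/l.png

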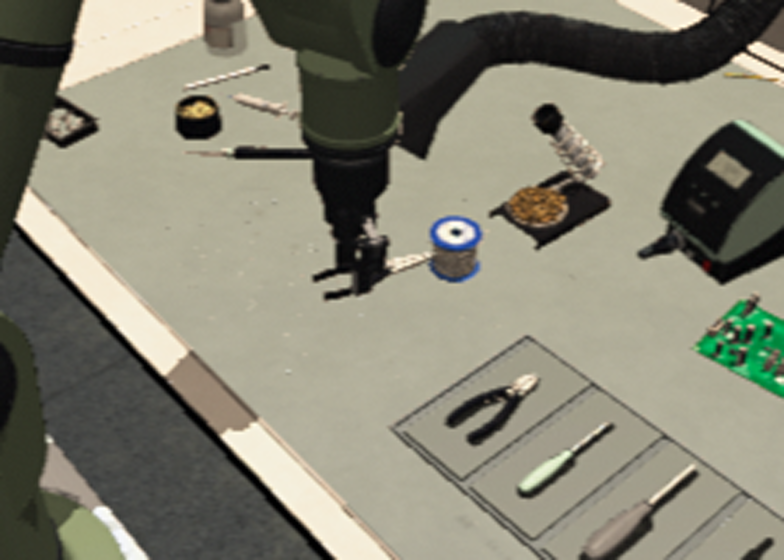

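The pliers are held level (360,270). I'll carry them to the right-hand outline.

move_arm(motion=[[[2,-30,0],[0,0,0.02]],[[5,-75,0],[0,0,0.05]],[[9,-130,0],[0,0,0.1]],[[13,-190,0],[0,0,0.15]],[[17,-245,0],[0,0,0.2]],[[21,-300,0],[0,0,0.24]],[[26,-350,0],[0,0,0.28]],[[30,-395,0],[0,0,0.31]],[[33,-435,0],[0,0,0.325]],[[35,-460,0],[0,0,0.325]],[[35,-460,0],[0,0,0.325]],[[35,-460,-25],[0,0,0.325]]])

```text
clock: 26.7
position: [0.507, -0.4065, 0.0904]
tool_rot: [-3.141, 0.001, -3.099]
force: [1.6, 0.3, -1.6]
grip_width: 0.039
```

move_arm(motion=[[[0,0,-25],[0,0,0]],[[0,0,-35],[0,0,0]],[[0,0,-35],[0,0,0]],[[0,0,-35],[0,0,0]]])

```text
clock: 27.2
position: [0.5069, -0.4069, 0.0561]
tool_rot: [-3.141, 0.001, -3.099]
force: [1.5, 0.2, 0.4]
grip_width: 0.0391
```

Run:
```python
from h import *
f=grab_frame("scene");cv2.imwrite("pics/m.png",cv2.resize(f["frame"][210:370,300:520,::-1],None,fx=3.5,fy=3.5,interpolation=cv2.INTER_CUBIC))
print(observe()["position"],observe()["tool_rot"],observe()["force"],observe()["grip_width"])
```

```text
[ 0.50691479 -0.4070359   0.05621671] [-3.14087552e+00  9.91382597e-04 -3.09940729e+00] [ 0.44036519  0.18058262 -0.07453371] 0.03907340577909195
```

View pics/m.png

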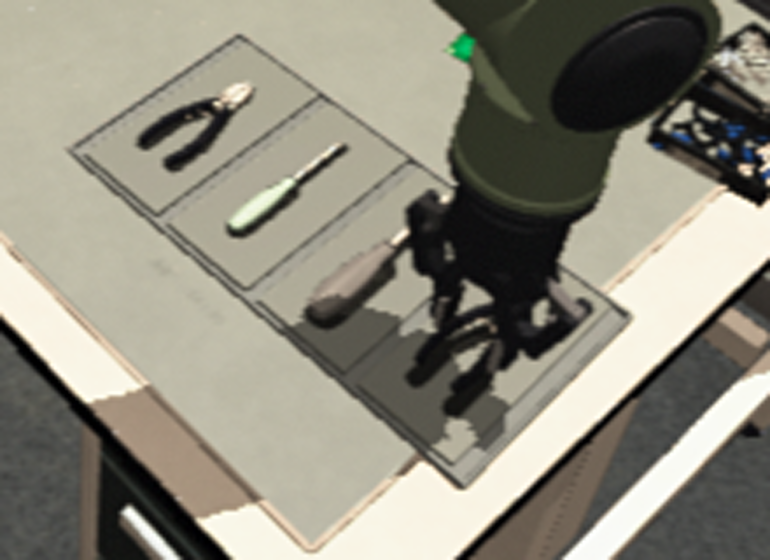

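move_arm(motion=[[[0,0,-10],[0,0,0]],[[0,0,-18],[0,0,0]],[[0,0,-19],[0,0,0]],[[0,0,-19],[0,0,0]]])

```text
clock: 27.75
position: [0.5063, -0.4069, 0.0363]
tool_rot: [-3.142, -0.0, -3.1]
force: [-2.5, 1.6, 8.3]
grip_width: 0.0389
```

move_arm(motion=[[[0,0,0],[0,0,0]],[[0,0,0],[0,0,0]],[[0,0,0],[0,0,0]],[[0,0,0],[0,0,0]]], jaw=58)

```text
clock: 28.25
position: [0.5064, -0.4069, 0.0362]
tool_rot: [3.142, -0.0, -3.099]
force: [-0.3, 0.5, -0.6]
grip_width: 0.0578
```

move_arm(motion=[[[0,0,25],[0,0,0]],[[0,0,60],[0,0,0]],[[0,0,110],[0,0,0]],[[-10,50,140],[0,0,0]],[[-20,110,160],[0,0,0]],[[-30,170,160],[0,0,0]],[[-40,230,160],[0,0,0]],[[-45,290,160],[0,0,0]],[[-45,350,160],[0,0,0]],[[-45,410,160],[0,0,0]],[[-45,450,160],[0,0,0]],[[-45,450,160],[0,0,0]]])

```text
clock: 29.75
position: [0.4614, 0.046, 0.1965]
tool_rot: [3.141, 0.001, -3.095]
force: [0.8, -1.5, -0.4]
grip_width: 0.0583
```

Run:
```python
from h import *
for c in ("scene","top"):
    f=grab_frame(c)
    for l in ("driver_cross","driver_fine","needle_pliers","flush_cutter"): look(l,c,f,.01)
    for l in ("solder_spool","tip_cleaner"): look(l,c,f)
    x0,x1,y0,y1=(310,500,200,360) if c=="scene" else (350,480,160,235)
    cv2.imwrite("pics/n_%s.png"%c,cv2.resize(f["frame"][y0:y1,x0:x1,::-1],None,fx=3.6 if c=="scene" else 6,fy=3.6 if c=="scene" else 6,interpolation=cv2.INTER_CUBIC))
print(observe()["position"],observe()["qd"].round(3),observe()["clock"])
```

```text
scene driver_cross 0.64 [401. 289.] n 260 mean [ 0.495 -0.31 ] mid [ 0.5188 -0.3085] yaw -3.084 len 0.148 wid 0.025 skew -0.024
scene driver_fine 0.56 [372. 270.] n 33 mean [ 0.487 -0.216] mid [ 0.4868 -0.2163] yaw -3.052 len 0.040 wid 0.008 skew 0.000
scene needle_pliers 0.66 [434. 307.] n 354 mean [ 0.522 -0.404] mid [ 0.5286 -0.4038] yaw -3.093 len 0.131 wid 0.043 skew -0.007
scene needle_pliers 0.18 [370. 271.] n 119 mean [ 0.487 -0.215] mid [ 0.4925 -0.215 ] yaw -3.096 len 0.073 wid 0.020 skew -0.006
scene flush_cutter 0.72 [361. 242.] n 163 mean [ 0.52  -0.123] mid [ 0.5183 -0.1237] yaw -2.975 len 0.107 wid 0.042 skew 0.002
scene solder_spool 0.78 [342. 188.] n 331 mean [0.631 0.072] mid [0.6319 0.0728] yaw 0.809 len 0.111 wid 0.053 skew 0.002
scene tip_cleaner 0.62 [248. 144.] n 231 mean [0.558 0.508] mid [0.5584 0.509 ] yaw 1.031 len 0.104 wid 0.057 skew 0.002
top driver_cross 0.68 [430. 209.] n 123 mean [ 0.483 -0.309] mid [ 0.4887 -0.3085] yaw -3.108 len 0.091 wid 0.022 skew -0.006
top driver_fine 0.49 [401. 205.] n 52 mean [ 0.483 -0.215] mid [ 0.4853 -0.2147] yaw -3.096 len 0.055 wid 0.013 skew -0.002
top driver_fine 0.18 [430. 207.] n 142 mean [ 0.491 -0.309] mid [ 0.5186 -0.308 ] yaw -3.095 len 0.151 wid 0.023 skew -0.027
top needle_pliers 0.43 [452. 191.] n 131 mean [ 0.534 -0.405] mid [ 0.5293 -0.4054] yaw -3.009 len 0.116 wid 0.043 skew 0.005
top flush_cutter none
top solder_spool 0.75 [320. 164.] n 239 mean [0.635 0.082] mid [0.6355 0.0824] yaw -3.071 len 0.067 wid 0.056 skew -0.000
top tip_cleaner 0.64 [206. 186.] n 261 mean [0.559 0.509] mid [0.5592 0.5093] yaw 0.994 len 0.069 wid 0.063 skew 0.000
[0.4614593  0.04301078 0.1962777 ] [-0.002 -0.    -0.    -0.    -0.001  0.    -0.001] 30.45
```

View pics/n_scene.png

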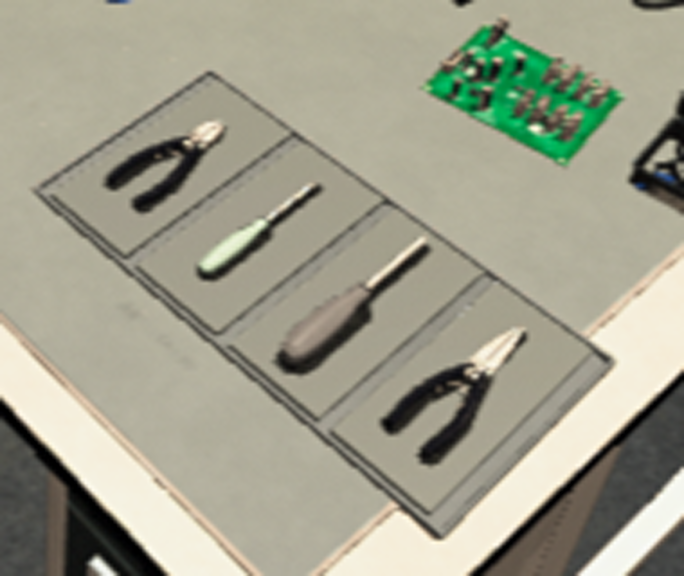

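View pics/n_top.png

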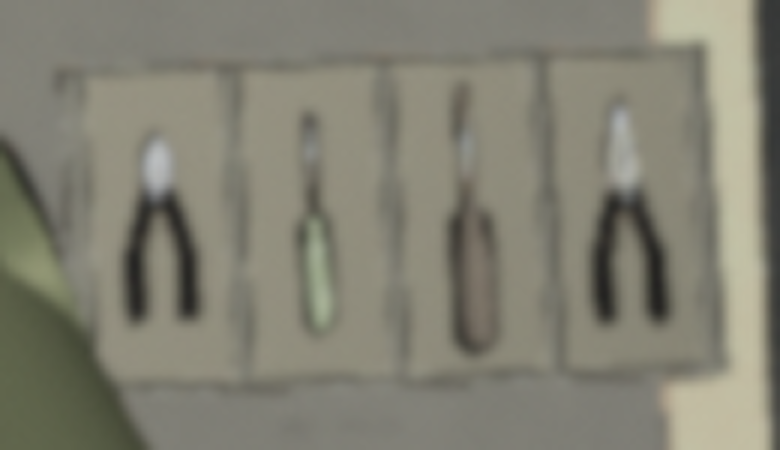

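All four tools cover their outlines in both views, and the bystanders are where they were to within about 2 mm. The arm is clear of everything, so I'll hand in.

```bash
python3 -c "
from workcell import *
print(job_done())"
```

```text
the job is handed in; nothing more can be done
None
```

All four tools are back in the tray, each released and lying on its matching outline with the tip over the outline's tip. I handed the job in at about 30 s of the allowed 104 s. The hand-in gives no verdict, so these are my own last checks:

- **Placement:** both cameras show every tool covering its outline. Where a network outlined a whole tool, it was within about 5 mm of target, except one top-view measurement of the large driver at about 9 mm. The angles were within about 0.1 rad, apart from about 0.12 rad for the cutter.
- **Bystanders:** the spool and tip cleaner measured within about 2 mm of where they started.
- **Robot:** the gripper is open and stands clear, about 20 cm above the bench. Contact forces stayed under 20 N in the readings at the end of each move.
- **Disagreements:** the networks saw only the handles of the small driver. They missed the cutter in the last top view, and one earlier scene picture had it first on the tip cleaner. I confirmed both tools by eye in the pictures.

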